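Fit the reflector arm into its leaning stand

ROBOT

A 6-joint arm with a two-finger parallel gripper is mounted at the origin on the work surface. World frame = base frame: x ahead of the robot, y to its left, z up, the work surface at z = 0. Lengths are in m, angles in rad, forces in N, time in s.
With the tool pointing down it reaches from about 0.35 to 0.975 m from the base axis. Payload 4.9 kg.
Tool frame: the origin (TCP) lies between the finger pads; the fingertips stand 14 mm ahead of it and the grasp point (between the pads) lies 5 mm behind it (manip.tcp_to_tips is the distance from the TCP to the fingertips, in m); z points along the fingers, y is the line along which they close (so a half turn about z gives the same grasp; the last joint's range is limited). The gripper opens to 85 mm and grips with 20 to 120 N. Pads are 22 mm wide; open, the fingers measure 114 mm over their backs; the gripper's body (76 mm by 85 mm) begins 54 mm behind the grasp point. The pads swing forward as they close: fully open they stand 13 mm farther back than shut.
Start: joints at [1.068, 0.053, 1.613, -0, 1.476, -0.119], TCP at [0.234, 0.58, 0.245] pointing down, gripper open.
Joint ranges: [-3.01, 3.01], [-1.01, 2.22], [0.06, 2.58], [-1.02, 4.17], [0.09, 2.62], [-3.14, 3.14]. Speed limits (rad/s): [2.57, 2.57, 3.14, 3.14, 3.14, 3.14].

INTERFACE

Orientations are given as a unit quaternion [w, x, y, z].
In Python, from plant import manip gives the robot as it stands.
- The arm moves only by the tool servo_tool, never from a script. Its argument "moves" is a list that holds one entry, the list of rows, each a list of 7 numbers: the shift along the tool's x, y, z in mm, then the turn, a rotation vector about the tool's x, y, z in degrees, then the finger opening in mm, from 0 to 85.4. In form: [[[x, y, z, ax, ay, az, fingers], ...]]. A call has 1 to 12 rows; each row shifts and turns the commanded pose from where the row before left it, along the tool's axes as they then stand; what a row does not reach is not made up. A row lasts 1/8 s, in which the tool goes at most 62.5 mm and 10.7 degrees, less where a joint would pass 70% of its speed; a pose out of reach is approached as far as the arm can. A call with a gripper value outside its range is refused whole. The fingers move at their own pace and stop on an object; the grip force is fixed at half the most. Time passes only in rows, so rows that do not move let the fingers close. It gives the time, the measured TCP pose, the force, the opening and the grip force at its end, in the units of the state.
- manip.state(): the state, without advancing time (a new reading comes with each control period).
- manip.grab_frame(name): name is "side" or "top" or "wrist"; returns a dict with "image" (384x512x3 uint8, blue, green, red), "mtx" (3x3 intrinsics, pixels), "eye" and "rotation" of the camera in the world. Camera axes: x right, y down, z forward; pixel columns grow to the right and rows downward; lengths in m; the calibration is good to about 2 mm. A picture is of the moment at which its call begins. There is no depth.
- manip.job_done(): hands the job in; it is judged then, once.
The state is a dict: "time": time; "joint_pos": joint angles; "joint_vel": joint speeds; "joint_efforts": joint torques, N m; "tool_pos": TCP position; "tool_rot": TCP orientation; "contact_force": force on the tool from outside, world axes, zero at the start; "ft_torque": the same for the moment, N m; "gripper_width": opening from 0.0 (shut) to 1.0 (fully open); "grasp_force": force on a finger pad.
Only numpy, scipy, OpenCV 4.12 (cv2) and the standard library are available. Lean on these libraries where they do the work, as an engineer would, in place of code of your own. Each camera call takes 0.05 s, during which the arm holds its last target. There are 200 camera calls.

TASK

Set up the reflector arm on the food-styling table: first press the red cap of the blue lubricant can beside the socket all the way down and let it spring back, then take the steel tube from the wooden rack and slide its open end into the leaning socket until the middle of the orange tape band is level with the socket's mouth. The brake in the socket resists, so push steadily; you will have to change your grip on the way. Leave the tube standing there by itself and leave the vase, bowls and cup where they are.

Things in the scene. Friction and masses are not known exactly. Their poses are not given: they have to be found in the camera images.
- stand: Fixed dark steel base plate (12 mm thick) with the leaning aluminium socket and, 115 mm to its +y side, a fixed blue canister (48 mm across) with a red cap. Origin on the table; z up; x is the level direction that the socket's mouth faces (roughly away from the robot). The plate reaches from 120 mm behind to 90 mm ahead of the origin.
- socket: Square aluminium socket, 52 x 52 mm outside, 155 mm long, part of the fixed stand. Origin: centre of its mouth, 55 mm ahead of the stand's origin, 135 mm above the table. Its z axis points out of the bore, 35 degrees above level, in the stand's x-z plane; its y axis is level. Bore 28 mm across with a chamfered mouth, for the 26 mm tube, with a friction brake inside (see bore_end).
- bore_end (a point): On the bore's axis, 140 mm below the mouth: the lowest place of the brake, a plug in the bore. It waits unseen 40 to 55 mm below the mouth (differs). The tube's end pushes it ahead with 6 to 10 N, and it stays wherever it is left, holding the tube there.
- cap_top (a point): Centre of the top face of the red sprung cap (32 mm across) on the blue canister, 144 mm above the table. The cap moves straight down.
- spray_cap (a joint): Travel of the red cap in m: 0 up, 0.008 fully down. The spring starts at 2 N and takes about 8 N at full travel.
- tube: Loose steel tube, 26 mm diameter, 200 mm long, then a black end cap 34 mm across, 14 mm long, too wide for the bore; 0.13 to 0.25 kg, balanced about 110 mm from the open end. Origin: centre of the open, chamfered end (the one to insert). x axis along the tube towards the black cap. It starts level in the rack, its axis 45 mm above the table.
- mark (a point): Middle of the orange tape band (8 mm wide) around the tube, on the tube's axis; it lies 110 to 135 mm from the open end, different each time.
- rack: Fixed wooden rack; origin on the table below its middle, x along the tube towards its black cap; the open end lies at x = -100 mm. Base 250 x 70 x 8 mm. Cradle 47 mm high at x = -75 to -45 mm, trough 47 mm high, 46 mm wide at x = 25 to 96 mm, end wall 62 mm high at 119 to 125 mm: grip the tube only 55 to 125 mm from its open end; it lifts straight up.
- vase: Bystander: orange vase 160 mm tall, 100 mm across.
- bowl_a: Bystander: white bowl, 124 mm across, 55 mm high.
- bowl_pink: Bystander: red bowl, 150 mm across, 60 mm high.
- cup: Bystander: white cup, 72 mm across, 75 mm high, beyond the working area.

How it is judged:
By the outcome, as a careful person would: the job done as asked, in the order asked, and still so for the second after the job is handed in, with the robot touching nothing.
It also fails if it takes over 72 s, if anything falls off the work surface, if the arm or the gripper's body presses on something with over 40 N, if the wrist force passes 120 N, or if a joint passes its speed limit or range.

## Working session

There is one attempt and no reset: what is moved stays moved. The work goes in short steps, Python scripts to look and compute and a tool call to move; the robot and the scene stay as the last step left them, time stands still between calls to the robot, and variables do not carry over. Pictures are saved under pics/ and viewed, at most 10 in all, crops included, and the job is handed in when it is done.

Besides the shell and the picture viewer there is one more tool, called after ">>>" as a command line: name --argument value ..., lists and objects as JSON in quotes. servo_tool: Moves the arm, as the interface text tells. Its arguments: {"type":"object","properties":{"moves":{"type":"array"}},"required":["moves"]}

```bash
ls; mkdir -p pics
cat > h.py <<'E'
import numpy as np, cv2
from scipy.spatial.transform import Rotation as R
from plant import manip
def grab(n,fn=None):
    f=manip.grab_frame(n)
    if fn: cv2.imwrite('pics/'+fn,f['image'])
    return f
def ray(f,u,v):
    d=np.linalg.inv(np.array(f['mtx']))@[u,v,1.]
    d=np.array(f['rotation'])@d
    return np.array(f['eye']),d/np.linalg.norm(d)
def onz(f,u,v,z):
    e,d=ray(f,u,v); return e+d*(z-e[2])/d[2]
def proj(f,p):
    c=np.array(f['rotation']).T@(np.array(p)-np.array(f['eye'])); q=np.array(f['mtx'])@c; return q[:2]/q[2]
def tri(f1,p1,f2,p2):
    e1,d1=ray(f1,*p1); e2,d2=ray(f2,*p2)
    A=np.stack([d1,-d2],1); s=np.linalg.lstsq(A,e2-e1,rcond=None)[0]
    a=e1+d1*s[0]; b=e2+d2*s[1]; return (a+b)/2, np.linalg.norm(a-b)
E
python3 - <<'E'
from h import *
np.set_printoptions(precision=3,suppress=True)
fs=[grab(n,n+'0.png') for n in('side','top')]
for f in fs: print(f['mtx'],f['eye'],f['rotation'])
s=manip.state(); print(s)
E
```

```text
pics
[[415.278   0.    257.02 ]
 [  0.    415.278 191.164]
 [  0.      0.      1.   ]] [0.482 0.681 0.947] [ 0.03  -0.054  0.93  -0.363]
[[388.408   0.    255.686]
 [  0.    388.408 189.034]
 [  0.      0.      1.   ]] [ 0.491 -0.068  1.236] [ 0.041 -0.706  0.707 -0.024]
{'time': 0.1, 'joint_pos': array([ 1.068,  0.053,  1.614,  0.   ,  1.476, -0.119]), 'joint_vel': array([-0.002, -0.   , -0.004,  0.   , -0.   ,  0.001]), 'joint_efforts': array([  0.   , -39.49 , -37.136,  -0.   ,   0.004,   0.   ]), 'tool_pos': array([0.234, 0.579, 0.244]), 'tool_rot': array([-0.   ,  0.191,  0.982, -0.001]), 'contact_force': array([-0.308,  0.194,  0.55 ]), 'ft_torque': array([ 0.016,  0.019, -0.011]), 'grasp_force': 0.0, 'gripper_width': 1.0019961590784836}
```

View pics/top0.png

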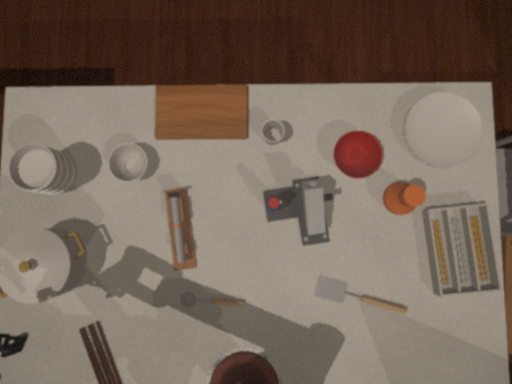

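View pics/side0.png

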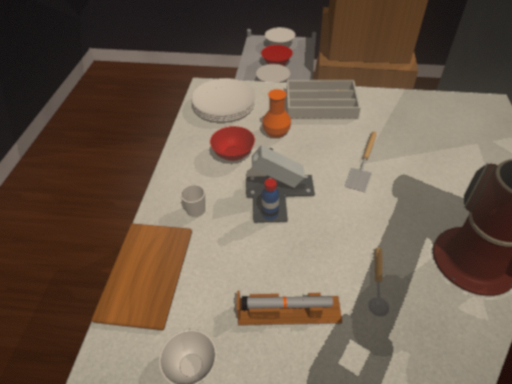

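Top view: tube rack at about (180,228), red cap at (273,203), socket at (313,208), robot base at the bottom. Side view: orange band at (284,302), black tube cap at (245,303), red cap at (270,184).

```bash
cat >> h.py <<'E'
def Rm(q): return R.from_quat(np.roll(np.asarray(q).ravel(),-1)).as_matrix()
_g=grab
def grab(n,fn=None):
    f=_g(n,fn); f['rotation']=Rm(f['rotation']) if np.size(f['rotation'])==4 else f['rotation']; return f
def blob(f,lo,hi,box):
    x0,y0,x1,y1=box
    h=cv2.cvtColor(f['image'][y0:y1,x0:x1],cv2.COLOR_BGR2HSV)
    m=cv2.inRange(h,np.array(lo),np.array(hi)); 
    n,l,s,c=cv2.connectedComponentsWithStats(m); i=1+np.argmax(s[1:,4]); return c[i]+[x0,y0],s[i]+[x0,y0,0,0,0],(l==i)
np.set_printoptions(precision=4,suppress=True)
E
python3 - <<'E'
from h import *
S=grab('side');T=grab('top')
r1=blob(S,(0,120,70),(8,255,255),(255,170,285,200));r2=blob(T,(0,120,60),(8,255,255),(260,190,286,216))
r1b=blob(S,(172,120,70),(180,255,255),(255,170,285,200)) if 0 else None
print(r1[:2],r2[:2]); print('cap tri',tri(S,r1[0],T,r2[0]), onz(T,*r2[0],.144))
o=blob(S,(5,120,120),(20,255,255),(276,294,292,308));print('band',o[:2],onz(S,*o[0],.045))
def crop(f,b,k): 
    x0,y0,x1,y1=b; return cv2.convertScaleAbs(cv2.resize(f['image'][y0:y1,x0:x1],None,fx=k,fy=k,interpolation=cv2.INTER_CUBIC),alpha=1.6)
a=crop(T,(160,170,240,290),5);b=crop(T,(255,170,345,250),4)
c=np.zeros((600,400+360,3),np.uint8);c[:,:400]=a;c[:320,400:]=b
cv2.imwrite('pics/c1.png',c)
d=np.zeros((600,720,3),np.uint8);d[:360,:480]=crop(S,(240,140,320,230),4)[:360,:480][:, :320] if 0 else np.pad(crop(S,(240,140,320,230),4),((0,0),(0,160),(0,0)));d[360:600,:720]=crop(S,(230,280,350,330),6)[:240]
cv2.imwrite('pics/c2.png',d)
E
```

```text
(array([270.1493, 183.7836]), array([264, 178,  13,  13, 134])) (array([273.3333, 202.2043]), array([268, 197,  11,  11,  93]))
cap tri (array([ 0.5556, -0.0918,  0.1352]), np.float64(0.0015849817339304625)) [ 0.5558 -0.0915  0.144 ]
band (array([284.5   , 302.0714]), array([283, 297,   4,  11,  42])) [0.49   0.2044 0.045 ]
```

View pics/c1.png

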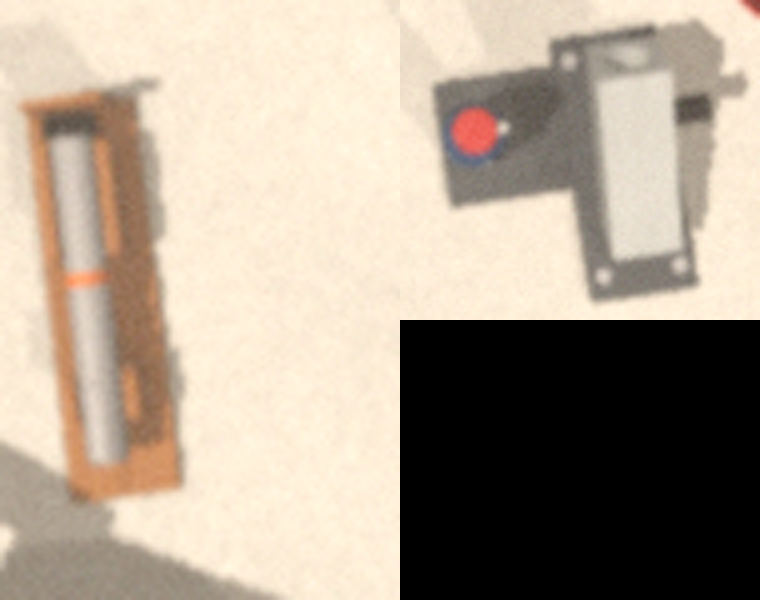

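View pics/c2.png

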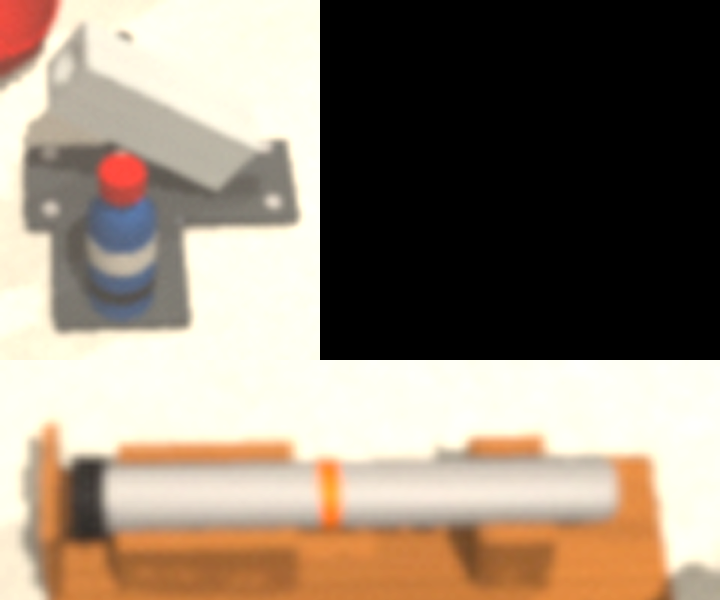

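Crop 1: tube's cap end at about (173.4,193.6), open end at (181.2,262.6), and the plate corners are clear. Crop 2: socket mouth at upper left, band and both tube ends clear.

Run:
```python
from h import *
S=grab('side');T=grab('top')
g=lambda x,y:(255+(x-400)/4-.375,170+y/4-.375)
P={k:onz(T,*g(*v),.012)[:2] for k,v in dict(bl=(592,300),tl=(550,40),br=(697,285),tr=(655,27),pl=(434,87),pb=(453,207)).items()}
print(P)
for a,b in(('bl','tl'),('br','tr'),('pb','pl')):
    d=P[b]-P[a];print(a,b,np.linalg.norm(d),np.degrees(np.arctan2(d[1],d[0])))
d=P['bl']-P['br'];print('rear',np.linalg.norm(d),np.degrees(np.arctan2(d[1],d[0]))-90)
# tube
t=lambda x,y:(160+x/5-.4,170+y/5-.4)
A=onz(T,*t(106,463),.052);B=onz(T,*t(68,133),.052);print('tube top',A,B,np.linalg.norm(A-B),np.degrees(np.arctan2(*(B-A)[1::-1])))
s=lambda x,y:(230+x/6-.42,280+(y-360)/6-.42)
A=onz(S,*s(616,490),.045);B=onz(S,*s(104,495),.045);M=onz(S,*s(329,493),.045);print('tube side',A,B,np.linalg.norm(A-B),np.degrees(np.arctan2(*(B-A)[1::-1])),M,np.linalg.norm(M-A))
q=onz(T,*t(84,279),.055);print('band top',q)
# socket mouth from side: corners of mouth
s2=lambda x,y:(240+x/4-.375,140+y/4-.375)
# top edge of socket, side view / top view
print('sock', onz(T,*g(597,75),.15),onz(T,*g(675,68),.15))
```

```text
{'bl': array([ 0.4312, -0.1849]), 'tl': array([ 0.6351, -0.1541]), 'br': array([ 0.4428, -0.2665]), 'tr': array([ 0.6451, -0.237 ]), 'pl': array([ 0.598 , -0.0622]), 'pb': array([ 0.5034, -0.0769])}
bl tl 0.2061928245423808 8.580671071583495
br tr 0.2044578143225321 8.278750403258742
pb pl 0.09568314080785106 8.831464014780511
rear 0.08244073530072499 8.10570879042865
tube top [0.3802 0.1869 0.052 ] [0.5803 0.2138 0.052 ] 0.2019096661242679 7.67494766690233
tube side [0.3779 0.1894 0.045 ] [0.5785 0.2145 0.045 ] 0.20211507213784655 7.1318840371290015 [0.4902 0.2036 0.045 ] 0.11318851833879305
band top [0.491  0.2016 0.055 ]
sock [ 0.5941 -0.1771  0.15  ] [ 0.5989 -0.2315  0.15  ]
```

```bash
cat >> h.py <<'E'
def tgt(yaw,pitch):
    # tool: y level at yaw+90, z down tilted forward by pitch (deg)
    y=np.radians(yaw);p=np.radians(pitch)
    f=np.array([np.cos(y),np.sin(y),0]);Y=np.array([-np.sin(y),np.cos(y),0]);Z=f*np.sin(p)-np.array([0,0,np.cos(p)])
    return np.stack([np.cross(Y,Z),Y,Z],1)
def delta(p,Rt=None,R0=None,p0=None):
    s=manip.state(); R0=Rm(s['tool_rot']) if R0 is None else R0; p0=s['tool_pos'] if p0 is None else p0
    d=R0.T@(np.array(p)-p0)*1e3
    return d, None if Rt is None else np.degrees(R.from_matrix(R0.T@Rt).as_rotvec())
E
python3 - <<'E'
from h import *
Rt=tgt(8.3,0)
print(delta([.556,-.0917,.20],Rt)); print(delta([.556,-.0917,.20],Rt,R0=Rt))
E
```

```text
(array([-549.9106, -501.6077,   45.2016]), array([ -0.0378,  -0.0122, -30.2891]))
(array([-221.8338, -710.5146,   44.8761]), array([0., 0., 0.]))
```

>>> servo_tool --moves '[[[0,0,0,0,0,-10.1,40],[0,0,0,0,0,-10.1,0],[0,0,0,0,0,-10.1,0],[-15,-47,0,0,0,0,0],[-15,-47,0,0,0,0,0],[-15,-47,0,0,0,0,0],[-15,-47,0,0,0,0,0],[-15,-47,0,0,0,0,0],[-15,-47,0,0,0,0,0],[-15,-47,0,0,0,0,0],[-15,-47,0,0,0,0,0],[-15,-47,0,0,0,0,0]]]'

```text
time: 1.8
tool_pos: [0.4292, 0.179, 0.2455]
tool_rot: [0.0, -0.072, 0.997, 0.0]
contact_force: [0.5, -0.4, 0.7]
gripper_width: -0.005
grasp_force: 0.0
```

>>> servo_tool --moves '[[[-15,-47,0,0,0,0,0],[-15,-47,0,0,0,0,0],[-15,-47,0,0,0,0,0],[-15,-47,0,0,0,0,0],[-15,-47,0,0,0,0,0],[-10,-40,0,0,0,0,0],[0,0,0,0,0,0,0],[0,0,0,0,0,0,0]]]'

```text
time: 2.8
tool_pos: [0.5523, -0.0789, 0.2451]
tool_rot: [-0.0, -0.072, 0.997, 0.0]
contact_force: [-0.2, -0.3, -0.8]
gripper_width: 0.001
grasp_force: 0.0
```

Run:
```python
from h import *
W=grab('wrist','w1.png');Rt=tgt(8.3,0)
print(delta([.556,-.0917,.16],Rt)); s=manip.state();print(s['joint_pos'],s['gripper_width']);print(W['eye'],W['rotation'],W['mtx'])
print(proj(W,[.556,-.0917,.144]),proj(W,[.608,-.2,.135]))
```

```text
(array([ -1.8142, -13.6001,  85.1781]), array([ 0.0262, -0.0159,  0.0516]))
[-0.2748 -0.1071  1.7698  0.0003  1.4793 -1.9914] -0.00423356910926555
[ 0.4799 -0.0907  0.3745] [[-0.1456  0.9483  0.2819]
 [ 0.9893  0.1394  0.0419]
 [ 0.0004  0.285  -0.9585]] [[321.9136   0.     256.6722]
 [  0.     321.9136 187.1611]
 [  0.       0.       1.    ]]
[240.5406 195.6238] [100.2512 234.0397]
```

View pics/w1.png

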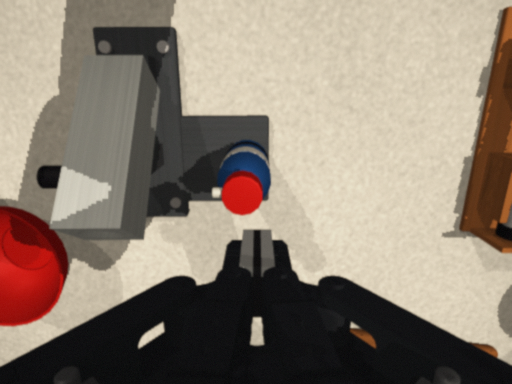

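Wrist view: red cap at about (243,192), within 2 mm of prediction. The socket's mouth edge runs (50,235)–(143,238).

>>> servo_tool --moves '[[[-2,-13.5,20,0,0,0,0],[0,0,30,0,0,0,0],[0,0,30,0,0,0,0],[0,0,5,0,0,0,0],[0,0,3,0,0,0,0],[0,0,3,0,0,0,0],[0,0,2,0,0,0,0],[0,0,1,0,0,0,0],[0,0,0,0,0,0,0]]]'

```text
time: 3.98
tool_pos: [0.5572, -0.0925, 0.1526]
tool_rot: [0.001, -0.072, 0.997, -0.0]
contact_force: [-2.5, 1.0, 5.9]
gripper_width: -0.003
grasp_force: 2.9
```

>>> servo_tool --moves '[[[0,0,1.5,0,0,0,0],[0,0,1.5,0,0,0,0],[0,0,1,0,0,0,0],[0,0,0,0,0,0,0],[0,0,0,0,0,0,0]]]'

```text
time: 4.6
tool_pos: [0.5573, -0.0926, 0.15]
tool_rot: [0.001, -0.073, 0.997, -0.0]
contact_force: [-4.2, 1.6, 10.9]
gripper_width: -0.004
grasp_force: 5.7
```

>>> servo_tool --moves '[[[0,0,1.5,0,0,0,0],[0,0,1,0,0,0,0],[0,0,0,0,0,0,0],[0,0,0,0,0,0,0]]]'

```text
time: 5.1
tool_pos: [0.5574, -0.0926, 0.1498]
tool_rot: [0.001, -0.073, 0.997, -0.0]
contact_force: [-10.9, 3.3, 21.8]
gripper_width: 0.002
grasp_force: 10.7
```

>>> servo_tool --moves '[[[0,0,-10,0,0,0,0],[0,0,-30,0,0,0,0],[0,0,-45,0,0,0,0],[5.6,43,0,0,0,0.9,30],[5.6,43,0,0,0,0,85],[5.6,43,0,0,0,0,85],[5.6,43,0,0,0,0,85],[5.6,43,0,0,0,0,85],[5.6,43,0,0,0,0,85],[5.6,43,0,0,0,0,85],[0,0,0,0,0,0,85]]]'

```text
time: 6.48
tool_pos: [0.4776, 0.2029, 0.2297]
tool_rot: [0.0, -0.067, 0.998, 0.0]
contact_force: [-0.6, -0.2, 0.8]
gripper_width: 0.997
grasp_force: 0.0
```

Run:
```python
from h import *
W=grab('wrist');S=grab('side');s=manip.state();print(s['tool_pos'],s['joint_pos'])
r1=blob(S,(0,120,70),(8,255,255),(255,170,285,200));print('cap back',r1[0])
p=lambda d:np.array([.379,.188,.045])+d*np.array([.9917,.129,0])
for d in(0,.097,.113,.2):print(d,proj(W,p(d)))
im=W['image'].copy()
cv2.imwrite('pics/w2.png',cv2.convertScaleAbs(im,alpha=1.5))
```

```text
[0.4783 0.2008 0.2297] [ 0.2542 -0.1951  1.8744 -0.0006  1.4619 -1.4467]
cap back [270.0985 183.7045]
0 [256.1723  61.0388]
0.097 [255.7048 165.1259]
0.113 [255.6354 180.59  ]
0.2 [255.2895 257.6052]
```

View pics/w2.png

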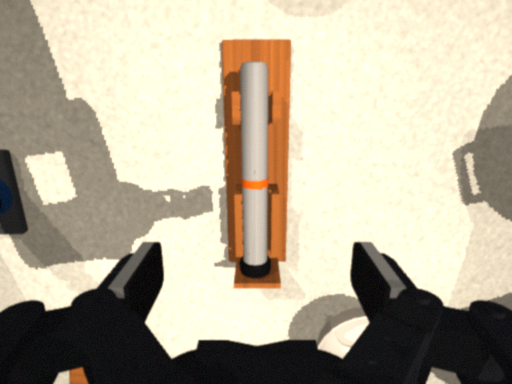

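Wrist view: tube column 255, open end at row 62, band at row 185, black cap from about row 262. Position is confirmed.

Run:
```python
from h import *
W=grab('wrist');im=W['image'];S=grab('side')
h=cv2.cvtColor(im,cv2.COLOR_BGR2HSV)
col=h[40:290,252:258].astype(float).mean(1)
for a,b in((54,70),(174,195),(252,270)):
    print([(r,int(col[r-40][1]),int(col[r-40][2])) for r in range(a,b)])
P=[onz(W,254.5,r,.058) for r in(62,185,262)];print(P,[np.linalg.norm(P[0]-q) for q in P])
row=S['image'];hs=cv2.cvtColor(row,cv2.COLOR_BGR2HSV);c=hs[299:305,232:345].astype(float).mean(0)
print([(x+232,int(c[x][1]),int(c[x][2])) for x in list(range(5,25))+list(range(46,60))+list(range(94,110))])
```

```text
[(54, 188, 132), (55, 190, 131), (56, 189, 132), (57, 188, 133), (58, 187, 132), (59, 184, 130), (60, 155, 122), (61, 83, 118), (62, 39, 129), (63, 32, 134), (64, 31, 135), (65, 31, 135), (66, 30, 137), (67, 30, 137), (68, 30, 135), (69, 29, 135)]
[(174, 31, 140), (175, 31, 140), (176, 30, 140), (177, 29, 140), (178, 31, 140), (179, 44, 144), (180, 104, 160), (181, 190, 183), (182, 235, 199), (183, 240, 202), (184, 239, 202), (185, 240, 202), (186, 240, 202), (187, 221, 200), (188, 170, 184), (189, 92, 158), (190, 42, 142), (191, 31, 140), (192, 29, 140), (193, 30, 140), (194, 29, 140)]
[(252, 33, 137), (253, 32, 137), (254, 33, 136), (255, 33, 137), (256, 33, 137), (257, 32, 135), (258, 33, 133), (259, 32, 136), (260, 31, 137), (261, 33, 136), (262, 33, 135), (263, 33, 128), (264, 34, 99), (265, 34, 47), (266, 37, 15), (267, 42, 13), (268, 27, 15), (269, 27, 13)]
[array([0.3817, 0.1849, 0.058 ]), array([0.4927, 0.1994, 0.058 ]), array([0.5761, 0.2102, 0.058 ])] [np.float64(0.0), np.float64(0.11199234722267484), np.float64(0.19606696408375046)]
[(237, 148, 163), (238, 166, 162), (239, 165, 138), (240, 154, 108), (241, 133, 84), (242, 81, 58), (243, 37, 47), (244, 32, 47), (245, 30, 49), (246, 30, 75), (247, 28, 128), (248, 28, 166), (249, 28, 178), (250, 28, 178), (251, 28, 179), (252, 28, 179), (253, 28, 179), (254, 27, 179), (255, 27, 179), (256, 28, 180), (278, 28, 183), (279, 28, 183), (280, 28, 183), (281, 34, 184), (282, 69, 192), (283, 141, 215), (284, 205, 231), (285, 201, 232), (286, 137, 220), (287, 70, 197), (288, 35, 185), (289, 28, 184), (290, 28, 184), (291, 28, 184), (326, 29, 181), (327, 29, 181), (328, 29, 181), (329, 29, 181), (330, 30, 180), (331, 40, 176), (332, 77, 171), (333, 135, 171), (334, 169, 172), (335, 174, 172), (336, 173, 172), (337, 167, 173), (338, 135, 177), (339, 83, 192), (340, 52, 207), (341, 44, 214)]
```

>>> servo_tool --moves '[[[0,-1.5,40,0,0,0,85],[0,0,50,0,0,0,85],[0,0,50,0,0,0,85],[0,0,30,0,0,0,85],[0,0,19,0,0,0,85],[0,0,0,0,0,0,85],[0,0,0,0,0,0,40],[0,0,0,0,0,0,15],[0,0,0,0,0,0,15],[0,0,0,0,0,0,15],[0,0,0,0,0,0,15],[0,0,0,0,0,0,15]]]'

```text
time: 8.18
tool_pos: [0.479, 0.2007, 0.0421]
tool_rot: [0.001, -0.065, 0.998, 0.001]
contact_force: [-2.3, 4.2, 4.1]
gripper_width: 0.284
grasp_force: 59.1
```

>>> servo_tool --moves '[[[0,0,-10,0,0,0,15],[0,0,-20,0,0,0,15],[0,0,-40,0,0,0,15],[0,0,-50,0,0,0,15],[0,0,-50,0,0,0,15],[0,0,-50,0,0,0,15],[0,0,-40,0,0,0,15],[0,0,0,0,0,0,15]]]'

```text
time: 9.18
tool_pos: [0.4799, 0.1995, 0.3051]
tool_rot: [0.004, -0.065, 0.998, 0.0]
contact_force: [1.0, 0.2, -1.6]
gripper_width: 0.283
grasp_force: 59.5
```

Run:
```python
from h import *
s=manip.state();print(s['tool_pos'],s['joint_pos'],s['contact_force'],s['gripper_width'])
Rt=tgt(8.4,35)
u=np.array([np.cos(np.radians(8.4))*np.cos(np.radians(35)),np.sin(np.radians(8.4))*np.cos(np.radians(35)),np.sin(np.radians(35))])
M=np.array([.608,-.2005,.135]); 
# open end 60mm out; tube end in tool frame (99,0,-3)mm
p=M+u*.06-Rt@np.array([.099,0,-.003]);print('pre',p)
print(delta(p,Rt)); print(delta(p,Rt,R0=Rt))
```

```text
[0.4799 0.1995 0.3051] [ 0.2511 -0.2356  1.7841 -0.0008  1.5856 -1.4489] [ 0.9944  0.247  -1.5866] 0.28268023295555755
pre [ 0.7386 -0.1812  0.2237]
(array([-206.8774, -410.8377,   82.8299]), array([ -0.301 , -34.5646,  -0.969 ]))
(array([-117.4374, -414.3827,  181.4995]), array([0., 0., 0.]))
```

>>> servo_tool --moves '[[[0,0,0,0,-8.6,0,15],[0,0,0,0,-8.7,0,15],[0,0,0,0,-8.6,-0.5,15],[0,0,0,0,-8.7,-0.4,15],[-20,-46,14,0,0,0,15],[-20,-46,14,0,0,0,15],[-20,-46,14,0,0,0,15],[-20,-46,14,0,0,0,15],[-20,-46,14,0,0,0,15],[-20,-46,14,0,0,0,15],[-20,-46,14,0,0,0,15],[0,0,0,0,0,0,15]]]'

```text
time: 10.68
tool_pos: [0.6933, -0.0979, 0.2968]
tool_rot: [0.294, -0.067, 0.953, 0.018]
contact_force: [0.7, -0.2, -3.0]
gripper_width: 0.284
grasp_force: 59.7
```

Run:
```python
from h import *
s=manip.state();print(s['tool_pos'],s['joint_pos'],s['contact_force'],s['gripper_width'])
Rt=tgt(8.4,35)
print(delta([.7386,-.1812,.2237],Rt))
```

```text
[ 0.6933 -0.0979  0.2968] [-0.346  -0.1107  1.7636  0.3195  0.9701 -2.1694] [ 0.6645 -0.171  -2.977 ] 0.28418392056893543
(array([ 13.8278, -88.4732,  79.5221]), array([-0.4412, -0.7866, -0.1745]))
```

Close to pre-insert; then measure.

>>> servo_tool --moves '[[[0,-44,20,-0.4,-0.8,0,15],[0,-44,20,0,0,0,15],[7,0,20,0,0,0,15],[7,0,20,0,0,0,15],[0,0,0,0,0,0,15],[0,0,0,0,0,0,15]]]'

```text
time: 11.42
tool_pos: [0.7407, -0.176, 0.2292]
tool_rot: [0.303, -0.071, 0.95, 0.022]
contact_force: [0.7, -0.1, -1.7]
gripper_width: 0.286
grasp_force: 59.9
```

Run:
```python
from h import *
s=manip.state();print(s['tool_pos'],s['tool_rot'],s['joint_pos'],s['contact_force'])
F=[grab(n,n+'3.png') for n in('wrist','side','top')]
k=1.6
def crop(f,b,k): 
    x0,y0,x1,y1=b; return cv2.convertScaleAbs(cv2.resize(f['image'][y0:y1,x0:x1],None,fx=k,fy=k,interpolation=cv2.INTER_CUBIC),alpha=1.6)
a=crop(F[1],(225,110,325,210),4);b=crop(F[2],(280,130,380,230),4);c=crop(F[0],(0,0,512,384),.5)
o=np.zeros((592,800,3),np.uint8);o[:400,:400]=a;o[:400,400:]=b;o[400:592,:256]=c
cv2.imwrite('pics/c3.png',o)
```

```text
[ 0.7407 -0.176   0.2292] [ 0.3035 -0.0709  0.9499  0.022 ] [-0.4451  0.0908  1.6838  0.4326  0.8815 -2.3598] [ 0.7454 -0.067  -1.6841]
```

View pics/c3.png

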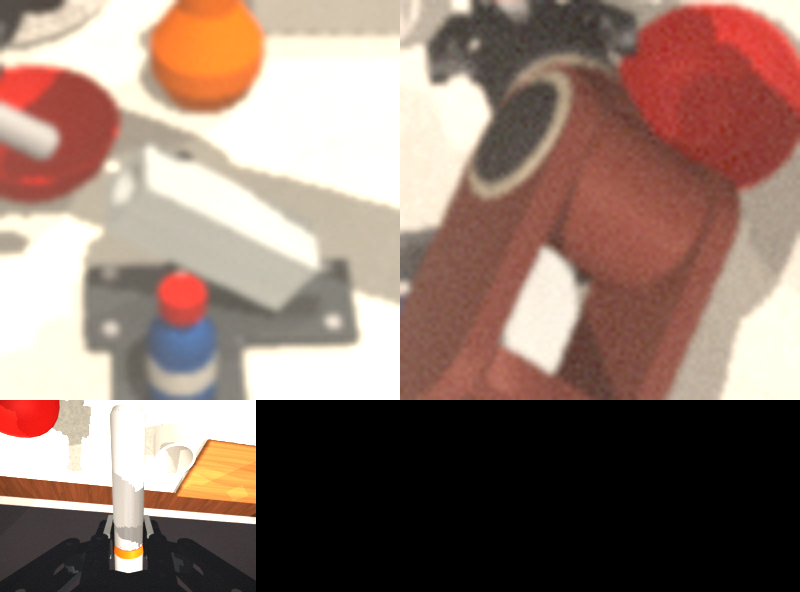

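Side crop: tube end at about px (236,146), ready before the mouth at about (256,156). Top view is blocked by the arm, and the wrist view shows the tube straight along column 255.

```bash
cat >> h.py <<'E'
YAW=8.4
def sock(yaw=YAW,o=(.5535,-.2083)):
    y=np.radians(yaw);f=np.array([np.cos(y),np.sin(y),0]);Y=np.array([-np.sin(y),np.cos(y),0]);a=np.radians(35)
    z=f*np.cos(a)+[0,0,np.sin(a)];up=-f*np.sin(a)+np.array([0,0,np.cos(a)])
    return np.array([o[0],o[1],.135])+.055*f,z,Y,up
E
python3 - <<'E'
from h import *
S=grab('side');T=grab('top');W=grab('wrist')
M,z,Y,up=sock();print('M',M)
ob={'nt':(85,68),'nb':(50,105),'ft':(83,25),'fb':(50,68)}
for k,(a,b) in dict(nt=(1,1),nb=(1,-1),ft=(-1,1),fb=(-1,-1)).items():
    p=M+.026*a*Y+.026*b*up; o=ob[k]; print(k,proj(S,p),'obs',240+o[0]/4-.375,140+o[1]/4-.375, 'top',proj(T,p))
    q=p-.155*z; print('   rear',proj(S,q),proj(T,q))
print('obs rear nt',240+260/4-.4,140+150/4-.4,'nb',240+218/4-.4,140+190/4-.4)
print('obs top nt',255+197/4-.4,170+75/4-.4,'ft',255+275/4-.4,170+68/4-.4)
# w1 corners
W1=dict(W);W1['eye']=np.array([.4799,-.0907,.3745]);W1['rotation']=np.array([[-.1456,.9483,.2819],[.9893,.1394,.0419],[.0004,.285,-.9585]])
for a,o in((1,(143,238)),(-1,(50,235))): print('w1',proj(W1,M+.026*a*Y+.026*up))
for a in(1,-1):print(' w1 rear top',proj(W1,M+.026*a*Y+.026*up-.155*z))
s=manip.state();Rt=Rm(s['tool_rot']);e=s['tool_pos']+Rt@[.099,0,-.003]
print('tube end',e,proj(S,e),proj(W,e),'axis',-Rt[:,0],'want',z)
im=S['image'];
g=cv2.cvtColor(im,cv2.COLOR_BGR2HSV)
for c in(226,229,232,235,238,240): print(c,[(r,g[r,c,1]) for r in range(126,156)])
E
```

```text
M [ 0.6079 -0.2003  0.135 ]
nt [261.0028 155.9046] obs 260.875 156.625 top [304.0011 189.8526]
   rear [304.0241 176.8458] [307.7828 234.5218]
nb [250.8124 167.1255] obs 252.125 165.875 top [300.9105 181.0545]
   rear [293.3036 186.9655] [304.7462 224.6021]
ft [260.4533 143.7459] obs 260.375 145.875 top [322.5119 187.0829]
   rear [302.3073 164.7366] [325.073  231.9559]
fb [250.568  154.9535] obs 252.125 156.625 top [318.6758 178.392 ]
   rear [291.9188 174.8723] [321.3843 222.1283]
obs rear nt 304.6 177.1 nb 294.1 187.1
obs top nt 303.85 188.35 ft 323.35 186.6
w1 [118.9637 227.4967]
w1 [ 48.1439 227.5434]
 w1 rear top [142.5093  54.7368]
 w1 rear top [83.8563 54.767 ]
tube end [ 0.6594 -0.1893  0.1748] [236.7326 146.2487] [259.621   13.4766] axis [0.8054 0.1208 0.5803] want [0.8104 0.1197 0.5736]
226 [(126, np.uint8(81)), (127, np.uint8(143)), (128, np.uint8(175)), (129, np.uint8(189)), (130, np.uint8(190)), (131, np.uint8(194)), (132, np.uint8(191)), (133, np.uint8(191)), (134, np.uint8(169)), (135, np.uint8(112)), (136, np.uint8(58)), (137, np.uint8(35)), (138, np.uint8(31)), (139
[... 2946 characters left out ...]
p.uint8(161)), (155, np.uint8(161))]
240 [(126, np.uint8(71)), (127, np.uint8(121)), (128, np.uint8(162)), (129, np.uint8(164)), (130, np.uint8(163)), (131, np.uint8(163)), (132, np.uint8(159)), (133, np.uint8(159)), (134, np.uint8(161)), (135, np.uint8(161)), (136, np.uint8(162)), (137, np.uint8(157)), (138, np.uint8(158)), (139, np.uint8(158)), (140, np.uint8(160)), (141, np.uint8(150)), (142, np.uint8(136)), (143, np.uint8(119)), (144, np.uint8(116)), (145, np.uint8(125)), (146, np.uint8(135)), (147, np.uint8(149)), (148, np.uint8(155)), (149, np.uint8(156)), (150, np.uint8(155)), (151, np.uint8(152)), (152, np.uint8(153)), (153, np.uint8(156)), (154, np.uint8(153)), (155, np.uint8(149))]
```

Run:
```python
from h import *
S=grab('side');W=grab('wrist')
s=manip.state();Rt=Rm(s['tool_rot']);e=s['tool_pos']+Rt@[.099,0,-.003];ax=-Rt[:,0]
ts=np.linspace(-.01,.06,71);P=np.array([proj(S,e+t*ax) for t in ts])
for c,o in((226,140.5),(229,142.2),(232,143.4),(235,144.5)): print(c,np.interp(c,P[::-1,0],P[::-1,1]),o)
print('end circle left-to-right extent',[proj(S,e+.013*(np.cos(a)*Rt[:,1]+np.sin(a)*Rt[:,2])) for a in np.arange(0,6.2,1.05)])
g=cv2.cvtColor(W['image'],cv2.COLOR_BGR2HSV).astype(int)
for r in(30,60,100): print(r,g[r,205:300:2,1].tolist())
for r in(30,60,100): print(r,g[r,205:300:2,2].tolist())
print('col256',[(r,g[r,250,1],g[r,250,2]) for r in range(2,30,2)])
print([proj(W,e+t*ax) for t in(0,.02,.05)],[proj(W,e+.013*q*Rt[:,1]) for q in(-1,1)])
w=cv2.imread('pics/w1.png').astype(int)
for r in(90,150,210): print(r,[(c,w[r,c].tolist()[1]) for c in range(40,165,2)])
```

```text
226 141.08031754180558 140.5
229 142.55298453930013 142.2
232 144.0256515367946 143.4
235 145.49831853428915 144.5
end circle left-to-right extent [array([236.774 , 149.4703]), array([234.6462, 150.4367]), array([234.7094, 147.3563]), array([236.8687, 143.3263]), array([238.9953, 142.3318]), array([238.9427, 145.4349])]
30 [24, 23, 24, 21, 19, 20, 24, 40, 32, 33, 31, 29, 28, 30, 31, 28, 27, 31, 29, 26, 27, 26, 26, 24, 24, 22, 21, 21, 22, 22, 24, 25, 25, 26, 25, 25, 28, 28, 27, 28, 30, 27, 31, 33, 22, 21, 21, 22]
60 [20, 21, 21, 22, 21, 20, 19, 31, 33, 29, 29, 29, 30, 27, 29, 28, 29, 30, 26, 26, 26, 26, 24, 24, 23, 23, 23, 20, 19, 20, 21, 23, 23, 26, 25, 27, 25, 28, 28, 30, 27, 29, 30, 38, 44, 42, 44, 43]
100 [20, 20, 20, 17, 19, 19, 19, 19, 38, 32, 30, 27, 31, 29, 29, 29, 32, 29, 31, 27, 25, 26, 24, 24, 22, 24, 21, 20, 19, 20, 22, 22, 25, 25, 26, 27, 28, 27, 28, 27, 29, 28, 30, 42, 45, 43, 43, 43]
30 [243, 243, 243, 245, 246, 245, 242, 165, 119, 132, 140, 149, 154, 159, 164, 171, 179, 188, 192, 196, 200, 204, 206, 212, 215, 219, 226, 227, 227, 227, 225, 225, 222, 216, 214, 212, 213, 
[... 2625 characters left out ...]
 120), (42, 123), (44, 122), (46, 120), (48, 124), (50, 125), (52, 148), (54, 197), (56, 204), (58, 200), (60, 203), (62, 202), (64, 206), (66, 203), (68, 204), (70, 206), (72, 208), (74, 208), (76, 186), (78, 177), (80, 178), (82, 148), (84, 129), (86, 129), (88, 132), (90, 131), (92, 131), (94, 132), (96, 133), (98, 131), (100, 136), (102, 132), (104, 133), (106, 135), (108, 133), (110, 129), (112, 135), (114, 132), (116, 131), (118, 134), (120, 133), (122, 108), (124, 74), (126, 76), (128, 75), (130, 73), (132, 76), (134, 74), (136, 72), (138, 72), (140, 75), (142, 71), (144, 73), (146, 69), (148, 38), (150, 38), (152, 40), (154, 37), (156, 37), (158, 40), (160, 38), (162, 35), (164, 31)]
```

Run:
```python
from h import *
M,z,Y,up=sock();M=M+.001*Y-.0005*up
s=manip.state();Rt=Rm(s['tool_rot'])
for t in(.060,.008,0): 
    p=M+z*t-Rt@np.array([.099,0,-.0045]); print(t,p,delta(p,tgt(8.4,35)))
```

```text
0.06 [ 0.739  -0.1797  0.2227] (array([ 5.4671, -2.2827,  4.1362]), array([-0.04  ,  0.4344,  0.0848]))
0.008 [ 0.6969 -0.186   0.1929] (array([57.4656, -2.2058,  3.7419]), array([-0.04  ,  0.4344,  0.0848]))
0 [ 0.6904 -0.1869  0.1883] (array([65.4653, -2.194 ,  3.6812]), array([-0.04  ,  0.4344,  0.0848]))
```

>>> servo_tool --moves '[[[6,-2.2,3.8,0,0.4,0,15],[15,0,0,0,0,0,15],[18,0,0,0,0,0,15],[14,0,0,0,0,0,15],[4,0,0,0,0,0,15],[0,0,0,0,0,0,15],[0,0,0,0,0,0,15]]]'

```text
time: 12.7
tool_pos: [0.6975, -0.186, 0.1937]
tool_rot: [0.3, -0.071, 0.951, 0.021]
contact_force: [0.3, 0.4, -0.9]
gripper_width: 0.286
grasp_force: 59.9
```

Run:
```python
from h import *
S=grab('side');W=grab('wrist')
M,z,Y,up=sock();M=M+.001*Y-.0005*up
s=manip.state();Rt=Rm(s['tool_rot']);p=M+z*.008-Rt@np.array([.099,0,-.0045]);print(s['contact_force'],delta(p,tgt(8.4,35)))
print(proj(S,M),proj(S,M+.008*z),proj(S,M+.06*z))
def crop(f,b,k,a=1.6): 
    x0,y0,x1,y1=b; return cv2.convertScaleAbs(cv2.resize(f['image'][y0:y1,x0:x1],None,fx=k,fy=k,interpolation=cv2.INTER_CUBIC),alpha=a)
o=np.zeros((600,800,3),np.uint8);o[:480,:]=crop(S,(190,110,323,190),6.03)[:480,:800]
o[400:592,:256]=crop(W,(0,0,512,384),.5,1)
cv2.imwrite('pics/c4.png',o)
```

```text
[-0.4186  0.4215 -2.306 ] (array([0.9382, 0.0822, 0.8436]), array([-0.0422,  0.0505,  0.1023]))
[255.5521 155.7577] [253.2485 154.6436] [237.9503 147.2443]
```

View pics/c4.png

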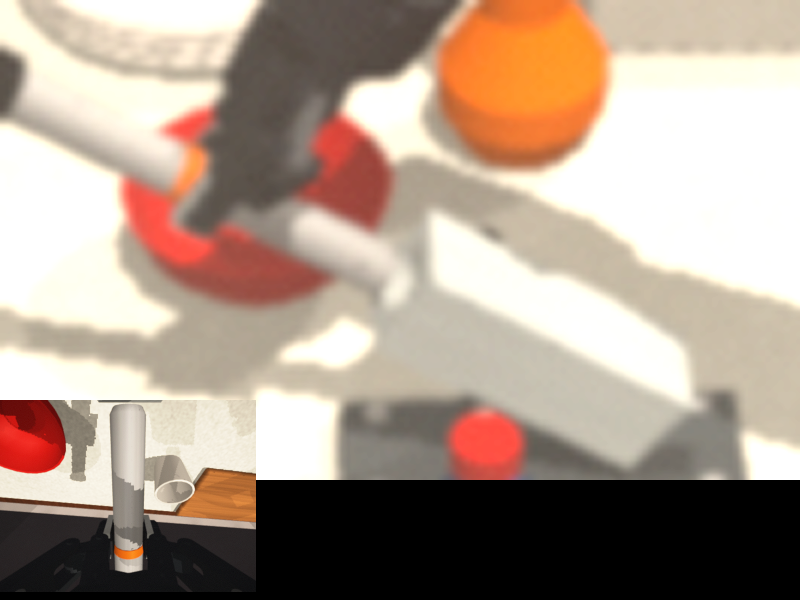

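The picture shows the tube's axis line (band at (190,170), end at (390,270) in the crop) heading into the mouth centre at about (403,276). Pushing in gently.

>>> servo_tool --moves '[[[3,0,0.8,0,0,0,15],[4,0,0,0,0,0,15],[4,0,0,0,0,0,15],[4,0,0,0,0,0,15],[4,0,0,0,0,0,15],[0,0,0,0,0,0,15]]]'

```text
time: 13.55
tool_pos: [0.6816, -0.1879, 0.181]
tool_rot: [0.3, -0.07, 0.951, 0.022]
contact_force: [-0.7, 1.7, -1.1]
gripper_width: 0.281
grasp_force: 60.0
```

>>> servo_tool --moves '[[[4,0,0,0,0,0,15],[5,0,0,0,0,0,15],[5,0,0,0,0,0,15],[5,0,0,0,0,0,15],[5,0,0,0,0,0,15],[0,0,0,0,0,0,15]]]'

```text
time: 14.3
tool_pos: [0.662, -0.1909, 0.1669]
tool_rot: [0.299, -0.07, 0.951, 0.022]
contact_force: [-2.1, 2.9, 0.5]
gripper_width: 0.28
grasp_force: 60.2
```

>>> servo_tool --moves '[[[4,0.5,0,0,0,0,15],[4,0.5,0,0,0,0,15],[4,0,0,0,0,0,15],[4,0,0,0,0,0,15],[4,0,0,0,0,0,15],[4,0,0,0,0,0,15],[0,0,0,0,0,0,15]]]'

```text
time: 15.18
tool_pos: [0.6433, -0.1932, 0.1544]
tool_rot: [0.3, -0.07, 0.951, 0.021]
contact_force: [2.4, 1.3, 4.5]
gripper_width: 0.282
grasp_force: 60.2
```

>>> servo_tool --moves '[[[4,0,0,0,0,0,15],[4,0,0,0,0,0,15],[4,0,0,0,0,0,15],[4,0,0,0,0,0,15],[3,0,0,0,0,0,15],[0,0,0,0,0,0,15]]]'

```text
time: 15.92
tool_pos: [0.628, -0.1955, 0.1438]
tool_rot: [0.301, -0.07, 0.951, 0.021]
contact_force: [2.5, 2.5, 6.1]
gripper_width: 0.282
grasp_force: 60.4
```

Run:
```python
from h import *
W=grab('wrist','w5.png');s=manip.state();print(s['tool_pos'],s['contact_force'],s['ft_torque'],s['joint_pos'])
M,z,Y,up=sock(); print('TCP along axis from mouth',(s['tool_pos']-M)@z,(s['tool_pos']-M)@up,(s['tool_pos']-M)@Y)
```

```text
[ 0.628  -0.1954  0.1438] [2.6008 2.0105 6.2604] [ 0.3989 -0.4997  0.119 ] [-0.5698 -0.0446  1.9725  0.5495  0.8055 -2.5925]
TCP along axis from mouth 0.021892997929660287 -0.004573378271848453 0.0018365772975010614
```

>>> servo_tool --moves '[[[0,0,0,0,0,0,50],[0,0,0,0,0,0,50],[0,0,0,0,0,0,50],[-5,0,0,0,0,0,50],[-15,0,0,0,0,0,50],[-20,0,0,0,0,0,50],[-20,0,0,0,0,0,50],[-5,0,0,0,0,0,50],[0,0,0,0,0,0,50]]]'

```text
time: 17.1
tool_pos: [0.6807, -0.1872, 0.1805]
tool_rot: [0.3, -0.071, 0.951, 0.022]
contact_force: [0.4, -0.4, 0.2]
gripper_width: 0.584
grasp_force: 0.0
```

Run:
```python
from h import *
W=grab('wrist');S=grab('side');s=manip.state();print(s['tool_pos'],s['contact_force'],s['gripper_width'])
M,z,Y,up=sock(); print('TCP along axis from mouth',(s['tool_pos']-M)@z,(s['tool_pos']-M)@up,(s['tool_pos']-M)@Y)
def crop(f,b,k,a=1.6): 
    x0,y0,x1,y1=b; return cv2.convertScaleAbs(cv2.resize(f['image'][y0:y1,x0:x1],None,fx=k,fy=k,interpolation=cv2.INTER_CUBIC),alpha=a)
o=np.zeros((384,800,3),np.uint8);o[:,:512]=W['image'];o[:288,512:]=crop(S,(218,120,290,192),4)
cv2.imwrite('pics/c6.png',o)
for t in (0,.036,.123): print(t,proj(W,M+t*z),proj(W,M+t*z-.013*Rm(s['tool_rot'])[:,2]))
```

```text
[ 0.6798 -0.1872  0.1793] [-0.4156  0.0324  0.8319] 0.5907848877543875
TCP along axis from mouth 0.08522059498892313 -0.00554596322871445 0.0024586523821819944
0 [253.626   51.4771] [253.255   46.7099]
0.036 [253.5903 151.0165] [253.249  157.6403]
0.123 [253.5241 335.4113] [253.2383 357.4872]
```

View pics/c6.png

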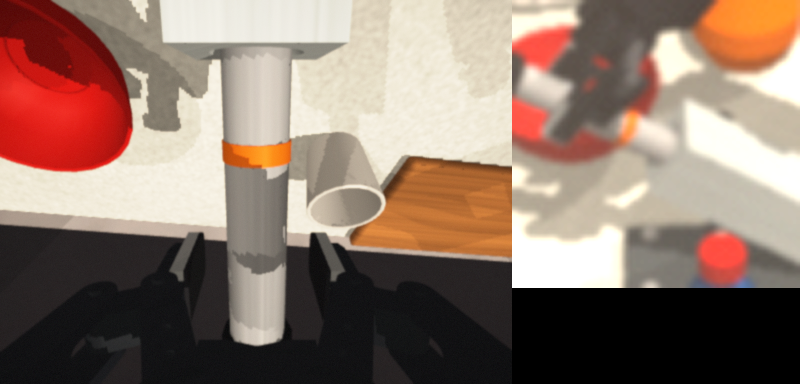

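Wrist view: tube stands in the socket by itself, mouth at row ~48, band at row 155: about 35 mm to go. Regrip and push.

>>> servo_tool --moves '[[[0,0,0,0,0,0,15],[0,0,0,0,0,0,15],[0,0,0,0,0,0,15],[0,0,0,0,0,0,15],[4,0,0,0,0,0,15],[4,0,0,0,0,0,15],[4,0,0,0,0,0,15],[4,0,0,0,0,0,15],[4,0,0,0,0,0,15],[4,0,0,0,0,0,15],[4,0,0,0,0,0,15],[0,0,0,0,0,0,15]]]'

```text
time: 18.7
tool_pos: [0.6594, -0.1909, 0.1669]
tool_rot: [0.303, -0.07, 0.95, 0.021]
contact_force: [4.3, 1.0, 2.8]
gripper_width: 0.282
grasp_force: 58.9
```

```bash
cat > m.py <<'E'
from h import *
W=grab('wrist','w_%d.png'%int(manip.state()['time']*100));s=manip.state();print(s['tool_pos'],s['contact_force'],s['gripper_width'])
M,z,Y,up=sock(); print('TCP along axis',(s['tool_pos']-M)@z,(s['tool_pos']-M)@up,(s['tool_pos']-M)@Y)
g=cv2.cvtColor(W['image'],cv2.COLOR_BGR2HSV)[:,245:268].astype(float).mean(1)
hi=np.where(g[:,1]>130)[0];print('band rows',hi.min() if len(hi) else None,hi.max() if len(hi) else None)
print([(r,int(g[r,1]),int(g[r,2])) for r in range(0,150,3)])
ts=np.linspace(-.01,.12,131);o=-.013*Rm(s['tool_rot'])[:,2]
rr=[proj(W,M+t*z+o)[1] for t in ts]
if len(hi): print('band t (mm)',[1e3*np.interp(v,rr,ts) for v in(hi.min()-.5,hi.max()+.5)])
E
python3 m.py
```

```text
[ 0.6594 -0.191   0.1669] [5.2934 1.3049 3.3743] 0.2808825823385226
TCP along axis 0.06108078113817487 -0.003885306075850779 0.001697696798743875
band rows 150 171
[(0, 19, 228), (3, 18, 229), (6, 18, 229), (9, 18, 229), (12, 18, 229), (15, 17, 230), (18, 17, 230), (21, 17, 230), (24, 17, 230), (27, 17, 231), (30, 16, 231), (33, 16, 231), (36, 16, 231), (39, 16, 232), (42, 15, 232), (45, 15, 232), (48, 15, 232), (51, 15, 232), (54, 15, 233), (57, 15, 233), (60, 15, 233), (63, 14, 233), (66, 14, 234), (69, 14, 234), (72, 14, 234), (75, 14, 234), (78, 14, 234), (81, 14, 234), (84, 13, 234), (87, 13, 234), (90, 13, 234), (93, 13, 235), (96, 13, 235), (99, 13, 235), (102, 13, 235), (105, 13, 235), (108, 12, 236), (111, 12, 236), (114, 12, 236), (117, 12, 236), (120, 12, 236), (123, 12, 236), (126, 12, 236), (129, 12, 236), (132, 12, 235), (135, 27, 205), (138, 26, 209), (141, 27, 210), (144, 27, 210), (147, 31, 193)]
band t (mm) [np.float64(7.8111555527296535), np.float64(15.7859385477732)]
```

```bash
cat > n.py <<'E'
from h import *
W=grab('wrist');s=manip.state();M,z,Y,up=sock();q=Rm(s['tool_rot'])
M=M+Y*((s['tool_pos']-M)@Y)
for h in(.026,.014,.013): print(h,proj(W,M+h*up), proj(W,M+h*up+.001*z))
g=cv2.cvtColor(W['image'],cv2.COLOR_BGR2GRAY).astype(int)
for c in(180,200,215,225,240,257,275,290,300,315,330): 
    d=g[:,c]; e=[(r,d[r-1],d[r+1]) for r in range(100,180) if abs(d[r+1]-d[r-1])>14]; print(c,[(int(a),int(b),int(k)) for a,b,k in e])
E
python3 n.py
```

```text
0.026 [260.1227 132.0568] [260.1055 135.3333]
0.014 [259.8158 127.6119] [259.8012 130.5592]
0.013 [259.7931 127.283 ] [259.7787 130.2058]
180 [(133, 156, 135), (134, 151, 124), (136, 124, 143), (137, 127, 183), (138, 143, 213), (139, 183, 221)]
200 [(107, 235, 215), (108, 232, 176), (109, 215, 159), (110, 176, 159), (132, 160, 181), (133, 165, 206), (134, 181, 221), (135, 206, 225)]
215 [(122, 236, 217), (123, 233, 177), (124, 217, 160), (125, 177, 160), (132, 161, 187), (133, 166, 220), (134, 187, 235), (135, 220, 236)]
225 [(132, 237, 220), (133, 235, 172), (134, 220, 128), (135, 172, 119), (145, 104, 89), (164, 95, 116), (165, 100, 133), (166, 116, 142)]
240 [(133, 233, 195), (134, 224, 176), (135, 195, 180), (147, 180, 153), (148, 172, 140), (156, 140, 112), (157, 130, 107), (171, 113, 128)]
257 [(133, 232, 211), (134, 228, 199), (148, 201, 183), (149, 198, 163), (150, 183, 162), (164, 166, 149), (165, 162, 124), (166, 149, 107), (167, 124, 109)]
275 [(133, 236, 216), (134, 231, 201), (135, 216, 200), (148, 196, 157), (149, 183, 154), (169, 156, 185), (170, 164, 200), (171, 185, 200), (177, 198, 172), (178, 195, 133), (179, 172, 114)]
290 [(133, 237, 214), (134, 231, 201), (141, 204, 169), (142, 197, 127), (143, 169, 110), (145, 110, 131), (146, 118, 137), (160, 150, 135)]
300 [(158, 239, 211), (159, 234, 167), (160, 211, 146), (161, 167, 146)]
315 [(156, 238, 217), (157, 235, 170), (158, 217, 147), (159, 170, 145)]
330 [(155, 223, 184), (156, 217, 144), (157, 184, 130), (158, 144, 129)]
```

>>> servo_tool --moves '[[[3,0,0,0,0,0,15],[3,0,0,0,0,0,15],[2,0,0,0,0,0,15],[1,0,0,0,0,0,15],[0,0,0,0,0,0,15],[0,0,0,0,0,0,15]]]'

```text
time: 19.55
tool_pos: [0.6525, -0.192, 0.1623]
tool_rot: [0.303, -0.07, 0.95, 0.021]
contact_force: [4.8, 3.3, 5.3]
gripper_width: 0.28
grasp_force: 59.0
```

```bash
python3 m.py | grep -v '^\[(' ; python3 n.py
```

```text
[ 0.6526 -0.192   0.1624] [5.7172 3.4595 4.1194] 0.2834749521740469
TCP along axis 0.05286009485969242 -0.003607280514107012 0.001643466911324012
band rows 161 171
band t (mm) [np.float64(3.5463038405128793), np.float64(7.582956367312032)]
0.026 [259.9001 158.487 ] [259.8838 161.6025]
0.014 [259.6296 151.4178] [259.6157 154.235 ]
0.013 [259.6096 150.8931] [259.5958 153.6881]
180 [(159, 150, 184), (160, 157, 213), (161, 184, 220)]
200 [(106, 230, 206), (107, 226, 169), (108, 206, 152), (109, 169, 152), (159, 153, 186), (160, 161, 213), (161, 186, 218)]
215 [(121, 232, 216), (122, 230, 187), (123, 216, 175), (124, 187, 172), (126, 172, 156), (159, 152, 204), (160, 162, 233), (161, 204, 237)]
225 [(139, 217, 184), (140, 206, 176), (144, 175, 158), (145, 168, 153), (159, 157, 136), (160, 152, 108), (161, 136, 94), (164, 95, 114), (165, 99, 137), (166, 114, 152), (167, 137, 156)]
240 [(159, 233, 205), (160, 230, 140), (161, 205, 107), (162, 140, 103), (170, 107, 124)]
257 [(159, 233, 217), (160, 230, 182), (161, 217, 164), (162, 182, 162), (164, 162, 141), (165, 159, 115), (166, 141, 108)]
275 [(159, 238, 220), (160, 235, 178), (161, 220, 157), (162, 178, 156), (169, 157, 180), (170, 162, 195), (171, 180, 196), (177, 195, 162), (178, 187, 125), (179, 162, 111)]
290 [(159, 237, 218), (160, 235, 172), (161, 218, 150), (162, 172, 153), (163, 150, 167), (164, 153, 197), (165, 167, 213), (167, 213, 172), (168, 203, 158), (169, 172, 144), (170, 158, 135)]
300 [(165, 238, 211), (166, 234, 165), (167, 211, 144), (168, 165, 143)]
315 [(163, 235, 220), (164, 234, 178), (165, 220, 151), (166, 178, 144)]
330 [(162, 223, 205), (163, 219, 160), (164, 205, 130), (165, 160, 126)]
```

>>> servo_tool --moves '[[[1,0,0,0,0,0,15],[1,0,0,0,0,0,15],[1,0,0,0,0,0,15],[0,0,0,0,0,0,15],[0,0,0,0,0,0,15],[0,0,0,0,0,0,15]]]'

```text
time: 20.4
tool_pos: [0.6503, -0.1924, 0.1608]
tool_rot: [0.303, -0.07, 0.95, 0.021]
contact_force: [6.2, 2.8, 4.2]
gripper_width: 0.28
grasp_force: 59.0
```

```bash
python3 m.py | grep -v '^\[(' ; python3 n.py | egrep '^(0.026|0.013|200|215|330|257)'
```

```text
[ 0.6502 -0.1924  0.1608] [5.6984 2.9014 5.4536] 0.2793646389286947
TCP along axis 0.05006563496828789 -0.003520813056915309 0.0015959124864468608
band rows 170 171
band t (mm) [np.float64(4.105448691191999), np.float64(4.846190616907175)]
0.026 [259.8956 167.0037] [259.8795 170.068 ]
0.013 [259.6099 158.5293] [259.5963 161.2834]
200 [(108, 229, 206), (109, 226, 166), (110, 206, 151), (111, 166, 150), (167, 152, 171), (168, 156, 201), (169, 171, 224), (170, 201, 231)]
215 [(125, 216, 201), (126, 213, 180), (127, 201, 172), (132, 171, 154), (167, 152, 180), (168, 156, 216), (169, 180, 235), (170, 216, 239)]
257 [(167, 232, 215), (168, 228, 166), (169, 215, 121), (170, 166, 113)]
330 [(167, 237, 222), (168, 235, 180), (169, 222, 138), (170, 180, 126)]
```

>>> servo_tool --moves '[[[-1.5,0,0,0,0,0,15],[-1,0,0,0,0,0,15],[0,0,0,0,0,0,60],[0,0,0,0,0,0,60],[0,0,0,0,0,0,60],[0,0,0,0,0,0,60],[0,0,-15,0,0,0,60],[0,0,-25,0,0,0,60],[0,0,-30,0,0,0,60],[0,0,-20,0,0,0,60],[0,0,0,0,0,0,60]]]'

```text
time: 21.88
tool_pos: [0.5991, -0.2003, 0.2356]
tool_rot: [0.302, -0.07, 0.951, 0.02]
contact_force: [0.8, -0.1, -0.3]
gripper_width: 0.706
grasp_force: 0.0
```

Run:
```python
from h import *
W=grab('wrist');S=grab('side');s=manip.state();print(s['tool_pos'],s['contact_force'],s['joint_pos'])
M,z,Y,up=sock()
def crop(f,b,k,a=1.6): 
    x0,y0,x1,y1=b; return cv2.convertScaleAbs(cv2.resize(f['image'][y0:y1,x0:x1],None,fx=k,fy=k,interpolation=cv2.INTER_CUBIC),alpha=a)
o=np.zeros((384,800,3),np.uint8);o[:,:512]=W['image'];o[:288,512:]=crop(S,(218,120,290,192),4)
cv2.imwrite('pics/c9.png',o)
print('mouth edge',proj(W,M+.026*up),'junction pred',proj(W,M+.087*z+.013*up),'entry',proj(W,M+.013*up))
```

```text
[ 0.5987 -0.1995  0.2325] [ 0.2226 -0.2891 -0.0405] [-0.6082 -0.208   1.9621  0.4939  0.9756 -2.5216]
mouth edge [256.7917 130.6723] junction pred [256.3989 252.9775] entry [256.8523 128.1633]
```

View pics/c9.png

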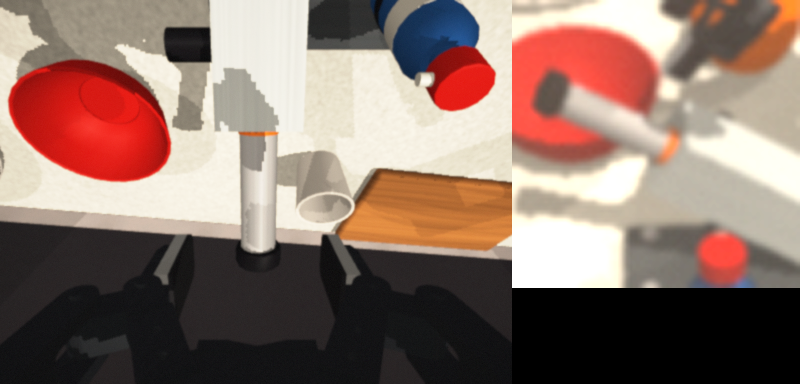

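The wrist view shows the tube standing alone with a thin orange strip just outside the mouth edge (row ~132). Junction at row ~250. Checking it to sub-pixel.

Run:
```python
from h import *
W=grab('wrist');s=manip.state();M,z,Y,up=sock()
g=cv2.cvtColor(W['image'],cv2.COLOR_BGR2HSV).astype(float)
c=g[:,270:276].mean(1);d=g[:,252:262].mean(1)
print([(r,int(c[r,1]),int(c[r,2]),int(d[r,1]),int(d[r,2])) for r in list(range(124,144))+list(range(242,254))])
print([float(g[r,225:235,2].mean().round()) for r in range(126,138)])
for t in(-.001,0,.001,.003,.004,.005,.006,.086,.087,.088):print(t,proj(W,M+t*z+.013*up)[1],proj(W,M+t*z+.026*up)[1])
```

```text
[(124, 22, 170, 22, 167), (125, 23, 170, 22, 167), (126, 23, 169, 22, 167), (127, 22, 170, 23, 167), (128, 23, 170, 23, 167), (129, 23, 170, 22, 167), (130, 23, 170, 24, 167), (131, 23, 170, 23, 167), (132, 23, 169, 23, 166), (133, 23, 170, 24, 167), (134, 37, 176, 31, 168), (135, 92, 201, 69, 172), (136, 164, 233, 147, 183), (137, 197, 242, 211, 198), (138, 156, 237, 223, 203), (139, 87, 217, 185, 194), (140, 41, 200, 113, 171), (141, 29, 195, 45, 151), (142, 29, 194, 27, 146), (143, 28, 194, 26, 147), (242, 33, 175, 24, 219), (243, 33, 161, 25, 219), (244, 31, 143, 25, 218), (245, 27, 135, 25, 219), (246, 28, 132, 25, 219), (247, 27, 128, 25, 219), (248, 28, 123, 24, 221), (249, 28, 120, 24, 225), (250, 26, 114, 22, 229), (251, 24, 103, 20, 231), (252, 21, 82, 19, 234), (253, 32, 57, 18, 236)]
[191.0, 202.0, 204.0, 205.0, 205.0, 206.0, 208.0, 211.0, 215.0, 228.0, 242.0, 248.0]
-0.001 130.5233605196416 133.13535338297612
0 132.14576682012574 134.86149308609848
0.001 133.76354951803623 136.5823874821882
0.003 136.98532294070745 140.00853569859984
0.004 138.58935280311633 141.71383683106666
0.005 140.188837339833 143.41398728296872
0.006 141.78379584359834 145.10901035474154
0.086 256.2444553967004 265.9311717159393
0.087 257.5281046973153 267.2770599499092
0.088 258.8084992807579 268.6193358629069
```

```bash
python3 -c "
from h import *
print(manip.state()['contact_force']);print(manip.job_done())"
```

```text
[-0.0508  0.8191 -0.1577]
the job is handed in; nothing more can be done
None
```

I pressed the red cap to its stop and it sprang back; the tube now stands by itself in the socket with the tape band's middle about 0.5 mm or less from the mouth by camera, and the job was handed in at about 22 s with the result not reported back.

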